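Nudge the stone cradle plate onto its locating pins

TASK

The aluminium cradle plate for the river stone is lying askew across the two locating pins of its plywood base. Without gripping or lifting it, nudge it sideways with your fingertips until both of its holes drop over the pins and it lies flat and fully home on the base, then take your hand away. Leave the stones, the pebble, the brass weight, the hand lens and the brush where they are.

Things in the scene. Friction and masses are not known exactly. Their poses are not given: they have to be found in the camera images.
- base: Plywood display base fixed to the table: flat board 260 (x) x 300 (y) x 18 mm; origin at the centre of its underside, x away from the robot, z up. Its place varies and it is turned up to 0.3 rad. Two steel locating pins stand on its top at x = 0, y = +55 and -55 mm. Yellow strips on the board mark the corners of the plate's place: centred on the board, sides parallel to it.
- pin_left (a point): Centre of the foot of the pin at +y of the base, on the base's top face (18 mm above the table). Each steel pin is 9 mm thick and 7.5 mm high with a tapered tip.
- pin_right (a point): Centre of the foot of the locating pin at -y of the base, on the base's top face.
- plate: Loose bare aluminium plate, 110 (x) x 160 (y) x 8 mm, 0.3 to 0.5 kg; three brass prongs at (32, 28), (32, -28), (-34, 0) mm reach 39 mm above its underside. Origin at the centre of its underside, z up. It starts 22 to 42 mm too far towards the base's +x, up to 14 mm off in y and 0.13 rad in yaw, slanted: it rides on the pin tips and its far (+x) edge lies on the base.
- hole_left (a point): Centre of the plate's +y through hole (13 mm wide, at x = 0, y = 55 mm of the plate), on the plate's underside; belongs over pin_left. Pushed at its edges, the plate slides and drops flat once both holes are over the pins.
- hole_right (a point): Centre of the plate's -y through hole (13 mm wide, at x = 0, y = -55 mm of the plate), on the plate's underside; belongs over pin_right.
- weight: Loose brass knob weight, 32 mm across, 36 mm tall, standing on the near (-x), +y corner region of the base; origin under its centre. Bystander.
- pebble: Loose small grey-green pebble, 48 x 36 x 24 mm, lying on the near (-x), -y corner region of the base; origin under its centre. Bystander.
- stone_a: Loose grey-green river stone about 104 x 76 x 52 mm on the table to the left (+y); origin under its centre. Bystander.
- stone_b: Loose grey-green river stone about 96 x 72 x 54 mm on the table to the left (+y); origin under its centre. Bystander.
- stone_c: Loose grey-green river stone about 110 x 74 x 50 mm on the table to the right (-y); origin under its centre. Bystander.
- magnifier: Loose hand lens lying on the table to the right: 84 mm rim, 100 mm black handle towards its own -x; origin under the lens centre, 18 mm high. Bystander.
- brush: Loose hand brush lying on the table far to the right; origin under its middle. Bystander.
Not all that is in view belongs to the job. Leave any orange, pink or red look-alike of the plate alone.

How it is judged:
By the outcome, as a careful person would: the job done as asked, in the order asked, and still so for the second after the job is handed in, with the robot touching nothing.
It also fails if it takes over 72 s, if anything falls off the work surface, if the arm or the gripper's body presses on something with over 40 N, if the wrist force passes 120 N, or if a joint passes its speed limit or range.

ROBOT

A 7-joint arm with a two-finger parallel gripper is mounted at the origin on the work surface. World frame = base frame: x ahead of the robot, y to its left, z up, the work surface at z = 0. Lengths are in m, angles in rad, forces in N, time in s.
With the tool pointing down it reaches from about 0.425 to 0.875 m from the base axis. Payload 4.7 kg.
Tool frame: the origin (TCP) lies at the very end of the fingers, on their centre line; the grasp point (between the pads) lies bot.grasp_offset behind it (bot.grasp_offset is the distance from the TCP to the grasp point, in m); z points along the fingers, x is the direction in which the jaws open and shut, and the axes are right-handed (so a half turn about z gives the same grasp; the last joint's range is limited). The gripper opens to 85 mm and grips with 20 to 120 N. Pads are 22 mm wide; open, the fingers measure 114 mm over their backs; the gripper's body (76 mm by 85 mm) begins 54 mm behind the grasp point. The pads swing forward as they close: fully open they stand 13 mm farther back than shut.
Start: joints at [-1.131, 0.321, -0.07, 1.45, 0.023, 1.371, -0.057], TCP at [0.269, 0.592, 0.231] pointing down, gripper open.
Joint ranges: [-2.86, 2.86], [-0.3, 2.09], [-1.38, 1.24], [0.06, 2.45], [-1.56, 4.7], [0.09, 2.05], [-2.69, 2.69]. Speed limits (rad/s): [2.57, 2.57, 3.14, 3.14, 3.14, 3.14, 3.14].

INTERFACE

Orientations are given as a unit quaternion [x, y, z, w].
In Python, from plant import status, eyes, workorder, bot gives the robot as it stands.
- The arm moves only by the tool step_arm, never from a script. Its argument "commands" is one flat list of numbers, 7 for each row, row after row: the turn, a rotation vector about the tool's x, y, z in rad, then the shift along the tool's x, y, z in m, then the opening in per cent of the stroke, from 0 (shut) to 100 (fully open). A call has 1 to 12 rows; each row is the pose to reach, as a shift and turn from the pose commanded when the call began, along the tool's axes at that moment; what a row does not reach only later rows make up. A row lasts 1/10 s, in which the tool goes at most 50 mm and 8.59 degrees, less where a joint would pass 70% of its speed; a pose out of reach is approached as far as the arm can. A call with a gripper value outside its range is refused whole. The fingers move at their own pace and stop on an object; "newtons" is the grip in N (left out, the last holds). Time passes only in rows, so rows that repeat a pose let the fingers close. It gives the time, the measured TCP pose, the force and the opening at its end, in the units of the state.
- status.state(): the state, without advancing time (a new reading comes with each control period).
- eyes.get_image(name): name is "scene" or "top" or "wrist"; returns (picture, depth): 400x640x3 uint8, red, green, blue; 400x640 float32, m along the optical axis (not along the pixel's ray), 0 where there is no reading.
- eyes.camera_info(name): a dict with "vertical_fov" (degrees; the focal length in pixels is half the picture's height over the tangent of half this angle, whatever the lens; pixels are square), "cx", "cy" (the principal point, pixels), "cam_to_world" (4x4, takes a point from camera to world coordinates); the wrist camera has in their place "T_tool_cam" (4x4, takes a point from camera to tool coordinates, whose origin is the TCP and whose axes are the tool frame's). Camera axes: x right, y up, looking along -z (the intrinsics and any distortion apply to the point x, -y, -z); pixel columns grow to the right and rows downward; lengths in m; the calibration is good to about 2 mm. A picture is of the moment at which its call begins: read the wrist's pose just before it. camera_info takes no time and is no camera call.
- workorder.finish_job(): hands the job in, once; it reports no verdict.
Trained networks look in the newest picture that a camera, given by its name, has taken for a name from the list of things; names that differ only in an ending like _2 or _b are one class to them, and where a whole thing is asked for, a point or a joint stands for the part that bears it (a point fixed in the world has none). Each returns a list of dicts, best first, with "confidence" (0 to 1); they miss things now and then, are a little off and sometimes report something else, mostly with a low value. They report only what shows in the picture. A call takes as long as a camera call. They do not tell look-alikes from the thing itself.
- eyes.cut_out(camera, target): "mask" (400x640 bool, what is visible of it).
- eyes.spot_point(camera, target): "position" ([x, y, z] in m, in world coordinates, good to about 4 mm: a listed point, or the origin of a listed thing).
The state is a dict: "time": time; "joints": joint angles; "dq": joint speeds; "joint_torque": joint torques, N m; "tool_pos": TCP position; "tool_rot": TCP orientation; "wrist_force": force on the tool from outside, world axes, zero at the start; "torque": the same for the moment, N m; "width": finger opening in m.
Only numpy, scipy, OpenCV 4.12 (cv2) and the standard library are available. Lean on these libraries where they do the work, as an engineer would, in place of code of your own. Each camera call takes 0.05 s, during which the arm holds its last target.

## Working session

There is one attempt and no reset: what is moved stays moved. The work goes in short steps, Python scripts to look and compute and a tool call to move; the robot and the scene stay as the last step left them, time stands still between calls to the robot, and variables do not carry over. Pictures are saved under pics/ and viewed, and the job is handed in when it is done.

Besides the shell and the picture viewer there is one more tool, called after ">>>" as name(argument=value, ...) on one line, values as JSON. step_arm: Moves the arm, as the interface text tells. Its arguments: {"type":"object","properties":{"commands":{"type":"array","items":{"type":"number"}},"newtons":{"type":"number"}},"required":["commands"]}

```bash
ls; mkdir -p pics
python3 - <<'E'
from plant import status, eyes, workorder, bot
import cv2,numpy as np
print(status.state()); print(bot.grasp_offset)
for n in ["scene","top"]:
    im,d=eyes.get_image(n); cv2.imwrite(f"pics/{n}0.png",im[:,:,::-1]); np.savez(f"pics/{n}0.npz",im=im,d=d)
    i=eyes.camera_info(n); print(n,i)
    for t in ["plate","hole_left","hole_right","pin_left","pin_right","base","weight","pebble"]:
        print(t,[(np.round(r["position"],4),round(r["confidence"],2)) for r in eyes.spot_point(n,t)][:3])
E
```

```text
pics
{'time': 0.0, 'joints': array([-1.13092846,  0.32181641, -0.07009366,  1.45167697,  0.02258652,
        1.37080804, -0.05687569]), 'dq': array([-8.30678459e-06,  2.29032504e-04, -2.63250946e-04, -1.53649468e-03,
        1.19813856e-03,  1.39531498e-03, -1.02613730e-03]), 'joint_torque': array([-4.73286345e-04, -4.93570340e+01, -3.82662406e-01, -3.14337194e+01,
        1.29528614e-02,  1.13050448e-02, -1.06189702e-05]), 'tool_pos': array([0.2682745 , 0.59145824, 0.23022686]), 'tool_rot': array([ 8.40524727e-01,  5.41772332e-01, -7.84314653e-04,  5.55082917e-04]), 'wrist_force': array([-0.03069829,  0.17401724,  0.0019544 ]), 'torque': array([-0.00363768, -0.00559125,  0.01343777]), 'width': 0.08564251908669465}
0.0187
scene {'vertical_fov': 48.17549052006834, 'cx': 324.0405838559796, 'cy': 200.8730671388635, 'cam_to_world': array([[-0.55172764, -0.50124843,  0.6665933 ,  1.53694764],
       [ 0.83395634, -0.34176778,  0.43325698,  0.66395173],
       [ 0.01065073,  0.79494956,  0.60658203,  1.03845496],
       [ 0.        ,  0.        ,  0.        ,  1.        ]])}
plate [(array(
[... 1065 characters left out ...]
78, 0.1163, 0.0231]), 0.93), (array([ 5.657e-01, -1.750e-01, -4.000e-04]), 0.91), (array([0.2255, 0.2602, 0.0012]), 0.66)]
hole_left [(array([0.5377, 0.1676, 0.0219]), 0.8), (array([0.5246, 0.0655, 0.0236]), 0.64), (array([ 0.515 , -0.1924,  0.0023]), 0.59)]
hole_right [(array([0.5214, 0.0661, 0.0229]), 0.85), (array([ 0.2741,  0.2873, -0.0014]), 0.77), (array([ 0.6215, -0.1511,  0.0015]), 0.72)]
pin_left [(array([0.5135, 0.1769, 0.0164]), 0.63)]
pin_right [(array([0.4975, 0.0658, 0.0206]), 0.68)]
base [(array([ 5.081e-01,  1.197e-01, -1.000e-04]), 0.58), (array([0.4954, 0.0648, 0.0226]), 0.18)]
weight [(array([0.4158, 0.2251, 0.0153]), 0.41)]
pebble [(array([0.4015, 0.055 , 0.02  ]), 0.62)]
```

View pics/scene0.png

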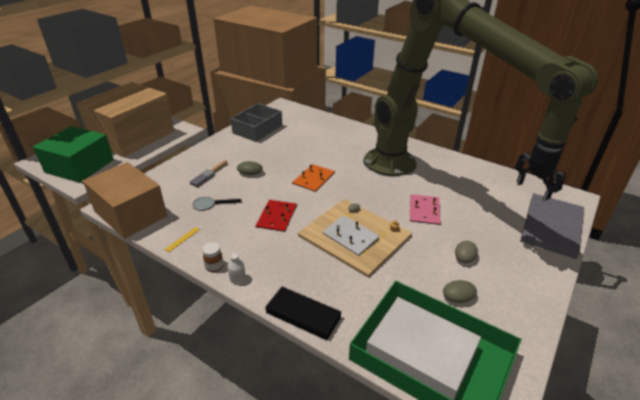

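View pics/top0.png

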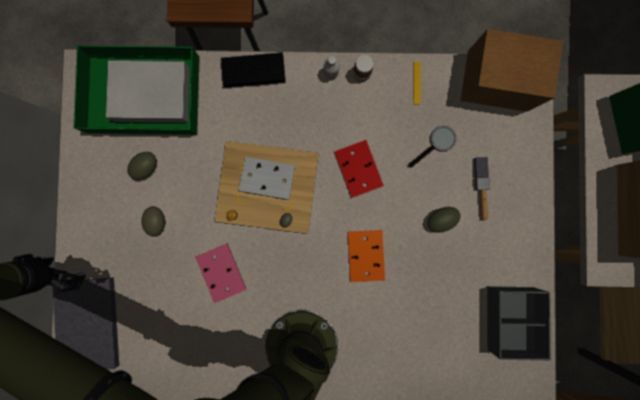

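Run:
```python
import cv2
im=cv2.imread("pics/top0.png");cv2.imwrite("pics/top0c.png",cv2.resize(im[80:240,130:330],None,fx=4,fy=3.7,interpolation=cv2.INTER_CUBIC))
im=cv2.imread("pics/scene0.png");cv2.imwrite("pics/scene0c.png",cv2.resize(im[130:330,210:470],None,fx=3,fy=3,interpolation=cv2.INTER_CUBIC))
```

```text
(no output)
```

View pics/top0c.png

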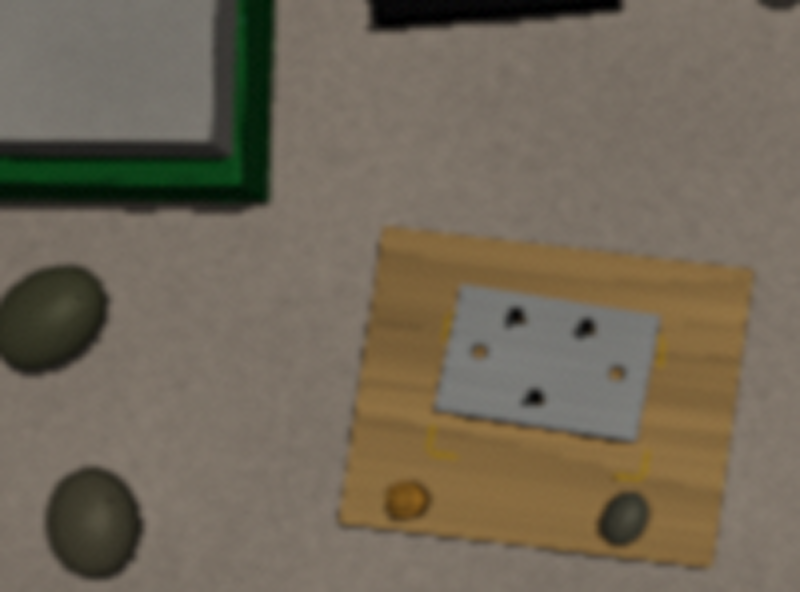

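View pics/scene0c.png

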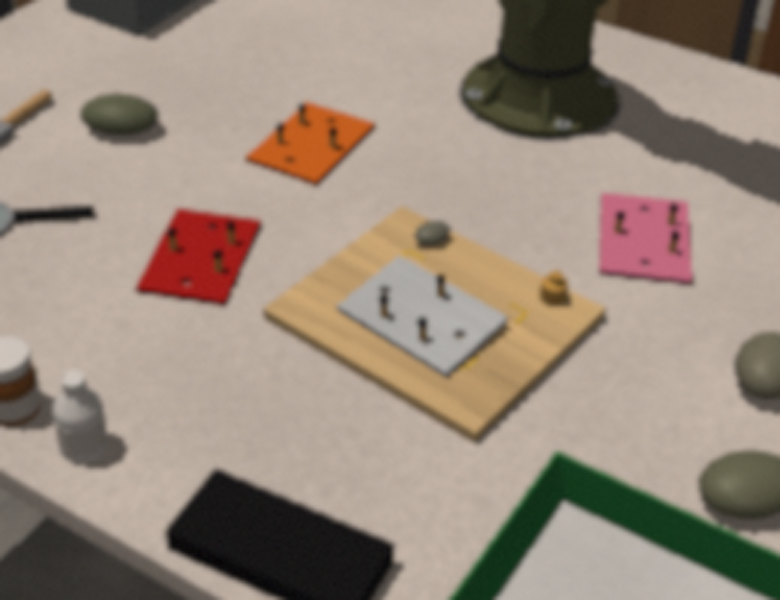

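The aluminium plate is the grey one at top (267,178) and scene (352,234), on the plywood. The look-alikes in the top view are red (358,168), orange (366,255) and pink (220,272). The crops show the bare grey plate sitting on the board, offset to +x, with the near yellow corner marks exposed. I chose that one.

```bash
cat > h.py <<'E'
import numpy as np,cv2
from plant import status, eyes, workorder, bot
from scipy.spatial.transform import Rotation as R
def cam(n):
    i=eyes.camera_info(n); f=200/np.tan(np.radians(i["vertical_fov"])/2)
    if "cam_to_world" in i: T=i["cam_to_world"]
    else:
        s=status.state(); W=np.eye(4); W[:3,:3]=R.from_quat(s["tool_rot"]).as_matrix(); W[:3,3]=s["tool_pos"]; T=W@i["T_tool_cam"]
    return f,i["cx"],i["cy"],T
def ray(c,u,v,z):
    f,cx,cy,T=c; d=T[:3,:3]@np.array([(u-cx)/f,-(v-cy)/f,-1.]); o=T[:3,3]
    return o+d*(z-o[2])/d[2]
def proj(c,p):
    f,cx,cy,T=c; q=T[:3,:3].T@(np.asarray(p)-T[:3,3]); return np.array([cx+f*q[0]/-q[2],cy-f*q[1]/-q[2]])
def quad(mask):
    cs,_=cv2.findContours(mask.astype(np.uint8),cv2.RETR_EXTERNAL,cv2.CHAIN_APPROX_NONE)
    c=max(cs,key=cv2.contourArea); return c[:,0,:]
E
python3 - <<'E'
from h import *
for n in ["top","scene"]:
    im,d=eyes.get_image(n); c=cam(n)
    for t,zt in [("base",.018),("plate",.029)]:
        ms=eyes.cut_out(n,t)
        print(n,t,[(round(m["confidence"],2),m["mask"].sum(),np.argwhere(m["mask"]).mean(0).round()) for m in ms])
        m=ms[0]["mask"]
        q=quad(m).astype(float)
        P=np.array([ray(c,u,v,zt)[:2] for u,v in q])
        r=cv2.minAreaRect((P*1000).astype(np.float32)); print(r)
        print(np.round(cv2.boxPoints(r)))
E
```

```text
top base [(0.68, np.int64(5616), array([188., 266.]))]
((502.49603271484375, 117.62786865234375), (300.1239929199219, 259.6410827636719), 83.5048828125)
[[357. -17.]
 [615. -46.]
 [648. 252.]
 [390. 281.]]
top plate [(0.89, np.int64(1780), array([255., 366.])), (0.88, np.int64(1663), array([178., 267.])), (0.86, np.int64(1631), array([169., 358.])), (0.73, np.int64(1767), array([273., 220.]))]
((291.42669677734375, -197.99765014648438), (161.9664764404297, 111.70452117919922), 3.6667184829711914)
[[ 207. -147.]
 [ 214. -259.]
 [ 376. -249.]
 [ 369. -137.]]
scene base [(0.77, np.int64(3479), array([238., 356.]))]
((508.6331787109375, 124.10889434814453), (311.5440368652344, 277.78778076171875), 83.12574005126953)
[[352. -14.]
 [628. -47.]
 [665. 262.]
 [389. 295.]]
scene plate [(0.88, np.int64(817), array([209., 425.])), (0.87, np.int64(1142), array([234., 351.])), (0.75, np.int64(873), array([215., 276.]))]
((255.07427978515625, 271.5860595703125), (168.3245849609375, 107.94652557373047), 21.93907928466797)
[[157. 290.]
 [197. 190.]
 [353. 253.]
 [313. 353.]]
```

```bash
cat >> h.py <<'E'
def goal(pos,phi):
    # phi: world angle of tool x; tool pointing down
    s=status.state(); M=R.from_quat(s["tool_rot"]).as_matrix()
    G=np.array([[np.cos(phi),np.sin(phi),0],[np.sin(phi),-np.cos(phi),0],[0,0,-1]]).T
    G=np.column_stack([[np.cos(phi),np.sin(phi),0],[np.sin(phi),-np.cos(phi),0],[0,0,-1]])
    print("turn",R.from_matrix(M.T@G).as_rotvec().round(4),"shift",(M.T@(np.asarray(pos)-s["tool_pos"])).round(4))
    return
E
python3 - <<'E'
from h import *
print(eyes.camera_info("wrist"))
goal([.54,.11,.25],np.pi/2-.112)
E
```

```text
{'vertical_fov': 65.4796790795788, 'cx': 322.15365078962986, 'cy': 198.66667474387083, 'T_tool_cam': array([[ 9.99999852e-01,  3.54256712e-04,  4.12154220e-04,
        -1.07776544e-03],
       [ 4.58148614e-04, -9.57432003e-01, -2.88658535e-01,
        -7.29198837e-02],
       [ 2.92350416e-04,  2.88658681e-01, -9.57432024e-01,
        -1.42534873e-01],
       [ 0.00000000e+00,  0.00000000e+00,  0.00000000e+00,
         1.00000000e+00]])}
turn [ 1.000e-04 -1.000e-04 -3.138e-01] shift [-0.3268  0.4463 -0.0187]
```

Run:
```python
from h import *
goal([.49,.12,.25],np.pi/2-.112)
```

```text
turn [ 1.000e-04 -1.000e-04 -3.138e-01] shift [-0.3383  0.3967 -0.0187]
```

>>> step_arm(commands=[0, 0, -0.06, -0.028, 0.033, -0.0187, 100, 0, 0, -0.12, -0.056, 0.066, -0.0187, 100, 0, 0, -0.18, -0.085, 0.099, -0.0187, 100, 0, 0, -0.24, -0.113, 0.132, -0.0187, 100, 0, 0, -0.3, -0.141, 0.165, -0.0187, 100, 0, 0, -0.314, -0.169, 0.198, -0.0187, 100, 0, 0, -0.314, -0.2, 0.235, -0.0187, 100, 0, 0, -0.314, -0.235, 0.276, -0.0187, 100, 0, 0, -0.314, -0.268, 0.315, -0.0187, 100, 0, 0, -0.314, -0.3, 0.352, -0.0187, 100, 0, 0, -0.314, -0.32, 0.375, -0.0187, 100, 0, 0, -0.314, -0.338, 0.397, -0.0187, 100])

```text
time: 2.4
tool_pos: [0.4913, 0.1173, 0.2505]
tool_rot: [0.746, 0.665, 0.0, 0.0]
wrist_force: [-0.0, 0.3, 0.7]
width: 0.0854
```

>>> step_arm(commands=[0, 0, 0, 0, 0, 0, 100, 0, 0, 0, 0, 0, 0, 100, 0, 0, 0, 0, 0, 0, 100, 0, 0, 0, 0, 0, 0, 100])

```text
time: 2.8
tool_pos: [0.49, 0.1217, 0.25]
tool_rot: [0.745, 0.667, 0.0, -0.0]
wrist_force: [0.4, 0.2, 0.4]
width: 0.0854
```

Run:
```python
from h import *
s=status.state();print(s["tool_pos"],s["time"])
im,d=eyes.get_image("wrist");cv2.imwrite("pics/w1.png",im[:,:,::-1])
np.savez("pics/w1.npz",im=im,d=d)
for t in ["plate","hole_left","hole_right","pin_left","pin_right","base"]:
    print(t,[(np.round(r["position"],4),round(r["confidence"],2)) for r in eyes.spot_point("wrist",t)][:3])
```

```text
[0.48996104 0.12167019 0.25000873] 2.8
plate [(array([0.5328, 0.1218, 0.0208]), 0.84), (array([ 0.5694, -0.1725, -0.0028]), 0.64)]
hole_left [(array([ 0.5201, -0.1964, -0.0016]), 0.91), (array([0.5385, 0.1706, 0.0229]), 0.73), (array([ 0.3445, -0.1959,  0.0018]), 0.67)]
hole_right [(array([ 0.6197, -0.1549, -0.0011]), 0.87), (array([0.5246, 0.0635, 0.0252]), 0.56)]
pin_left []
pin_right [(array([0.5325, 0.1195, 0.0202]), 0.69)]
base []
```

View pics/w1.png

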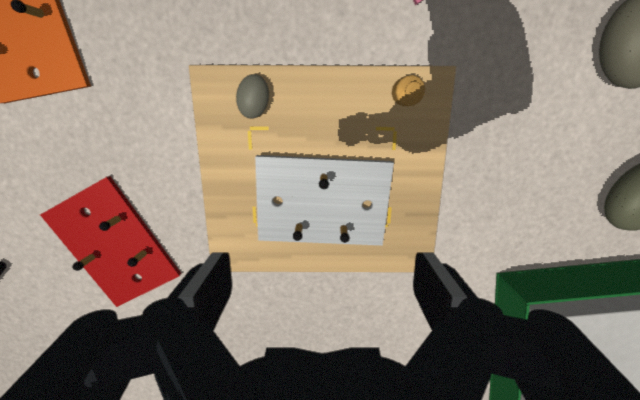

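The wrist view shows the plate with corners at about (257,155), (394,159), (384,245) and (258,240). The near yellow corner marks are at (250,128) and (394,128), and the pebble and weight are at (253,96) and (408,90). I'll fit the board and plate poses from this picture.

```bash
cat >> h.py <<'E'
from scipy.optimize import least_squares
def seg(im):
    hsv=cv2.cvtColor(im,cv2.COLOR_RGB2HSV); return hsv
def fitrect(c,contour,L,W,z0,tilt_pivot=None,x0=(.53,.12,-.11)):
    """fit rectangle top outline L(x) W(y); heights via zfun(local x)"""
    q=contour[::2].astype(float)
    def res(p):
        a=p[2]; ex=np.array([np.cos(a),np.sin(a)]); ey=np.array([-ex[1],ex[0]])
        cs=[]
        for sx,sy in [(-1,-1),(1,-1),(1,1),(-1,1)]:
            lx=sx*L/2; xy=p[:2]+lx*ex+sy*W/2*ey
            cs.append(proj(c,[xy[0],xy[1],z0(lx)]))
        cs=np.array(cs,np.float32)
        return np.array([cv2.pointPolygonTest(cs.reshape(-1,1,2),(float(u),float(v)),True) for u,v in q])
    s=least_squares(res,x0,loss="soft_l1",f_scale=.7,diff_step=1e-3)
    return s.x,np.abs(s.fun).mean()
def plate_contour(im,pt):
    hsv=cv2.cvtColor(im,cv2.COLOR_RGB2HSV)
    return hsv
E
python3 - <<'E'
from h import *
d=np.load("pics/w1.npz");im=d["im"];c=cam("wrist");hsv=seg(im)
for p in [(330,210),(270,220),(220,200),(330,100),(330,260)]: print(p,hsv[p[1],p[0]],im[p[1],p[0]],d["d"][p[1],p[0]])
mp=((hsv[...,1]<50)).astype(np.uint8)
n,l=cv2.connectedComponents(mp); m=l==l[215,330]
print(m.sum()); q=quad(m); 
m2=cv2.morphologyEx(m.astype(np.uint8),cv2.MORPH_CLOSE,np.ones((9,9)))
q=quad(m2); print(q.min(0),q.max(0))
# tilt: far underside z .018, at x= +55 ; at pin location x_pin~-.03 z=.0255
t=lambda lx:.026+(.055-lx)*(.0075/.085)
print("plate",fitrect(c,q,.110,.160,t))
mb=((hsv[...,0]>10)&(hsv[...,0]<30)&(hsv[...,1]>=70)).astype(np.uint8)
n,l,st,_=cv2.connectedComponentsWithStats(mb); k=1+np.argmax(st[1:,4]); mm=(l==k).astype(np.uint8)
print(st[k])
mm[m2>0]=1; q=quad(mm)
v=im.copy(); cv2.drawContours(v,[q.reshape(-1,1,2)],-1,(255,0,0),1); cv2.drawContours(v,[quad(m2).reshape(-1,1,2)],-1,(0,0,255),1)
cv2.imwrite("pics/w1m.png",v[:,:,::-1])
print("base",fitrect(c,q,.260,.300,lambda lx:.018,x0=(.5025,.118,-.11)))
E
```

```text
(330, 210) [ 45   3 188] [187 188 186] 0.38369158
(270, 220) [ 38   5 187] [186 187 183] 0.3877794
(220, 200) [ 18  99 198] [198 167 121] 0.39204362
(330, 100) [ 18  98 204] [204 174 126] 0.35688376
(330, 260) [ 18  99 204] [204 172 125] 0.41603613
10933
[255 155] [393 245]
plate (array([ 0.5303761 ,  0.1145367 , -0.15669415]), np.float64(0.32133464289003855))
[  189    65   267   207 37236]
base (array([ 0.50427716,  0.11678797, -0.11670377]), np.float64(1.7945565313085665))
```

View pics/w1m.png

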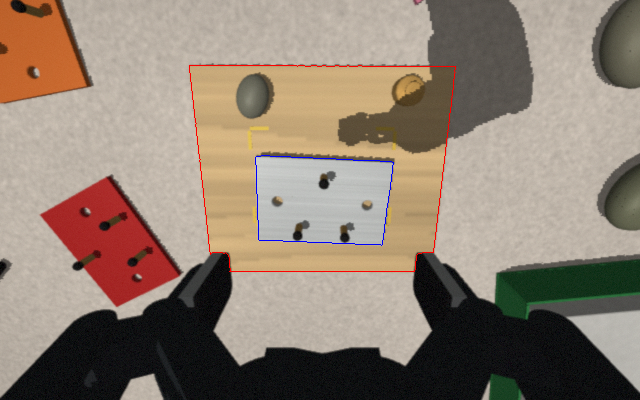

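```bash
cat >> h.py <<'E'
def measure(im,c,flat=False,xp=-.026,guess=(.53,.12,-.13),seedz=.03):
    hsv=seg(im)
    mp=((hsv[...,1]<50)&(hsv[...,2]>90)).astype(np.uint8)
    n,l,st,ce=cv2.connectedComponentsWithStats(mp)
    u=proj(c,[guess[0],guess[1],seedz]).astype(int)
    k=l[u[1]-3:u[1]+4,u[0]-3:u[0]+4]; k=np.bincount(k[k>0]).argmax()
    m2=cv2.morphologyEx((l==k).astype(np.uint8),cv2.MORPH_CLOSE,np.ones((9,9)))
    t=(lambda lx:.026) if flat else (lambda lx:.026+(.055-lx)*(.0075/(.055-xp)))
    return fitrect(c,quad(m2),.110,.160,t,x0=guess),quad(m2)
E
python3 - <<'E'
from h import *
d=np.load("pics/w1.npz");im=d["im"];c=cam("wrist");hsv=seg(im)
mb=((hsv[...,0]>10)&(hsv[...,0]<30)&(hsv[...,1]>=70)).astype(np.uint8)
n,l,st,_=cv2.connectedComponentsWithStats(mb); k=1+np.argmax(st[1:,4]); q=quad(l==k)
keep=(q[:,1]<245)|((q[:,0]>238)&(q[:,0]<408)); q=q[keep]
b,e=fitrect(c,q,.260,.300,lambda lx:.018,x0=(.5025,.118,-.11)); print("base",b,e)
(p,e2),_=measure(im,c,xp=-.026); print("plate",p,e2)
def toB(b,xy):
    a=b[2]; D=np.asarray(xy)[:2]-b[:2]; return np.array([D@[np.cos(a),np.sin(a)],D@[-np.sin(a),np.cos(a)]])
print("rel",toB(b,p),p[2]-b[2])
# yellow
my=((hsv[...,1]>130)&(hsv[...,0]>18)&(hsv[...,0]<32)).astype(np.uint8)
n,l,st,ce=cv2.connectedComponentsWithStats(my)
for k in range(1,n):
    x,y,w,h,A=st[k]
    if A>6 and 190<x<450 and 110<y<270:
        print(st[k],[toB(b,ray(c,u,v,.018)).round(4) for u,v in [(x,y),(x+w,y+h)]])
E
```

```text
base [ 0.50440338  0.11677976 -0.11656298] 1.1070653083652646
plate [ 0.53087804  0.11448334 -0.15723045] 0.3591101027147729
rel [0.02656208 0.00079815] -0.040667470768430136
[250 126  19   4  72] [array([-0.0635, -0.0844]), array([-0.059 , -0.0623])]
[376 127  21  23 145] [array([-0.063 ,  0.0637]), array([-0.0362,  0.0904])]
[248 131   4  19  62] [array([-0.0577, -0.0871]), array([-0.0354, -0.0837])]
[322 175   5   5   9] [array([-0.0051,  0.0005]), array([0.0012, 0.0067])]
[252 206   5  20  52] [array([ 0.0354, -0.088 ]), array([ 0.0626, -0.0832])]
[386 207   6  20  64] [array([0.0359, 0.0818]), array([0.0631, 0.0913])]
[296 225   6   6  14] [array([ 0.061 , -0.0328]), array([ 0.0693, -0.0251])]
[341 226   5   7  15] [array([0.0621, 0.0253]), array([0.0718, 0.0321])]
```

```bash
cat >> h.py <<'E'
B=np.array([.5044,.1168,-.1166])
def bw(x,y): a=B[2]; return B[:2]+x*np.array([np.cos(a),np.sin(a)])+y*np.array([-np.sin(a),np.cos(a)])
def wb(xy): a=B[2]; D=np.asarray(xy)[:2]-B[:2]; return np.array([D@[np.cos(a),np.sin(a)],D@[-np.sin(a),np.cos(a)]])
PHI=np.pi/2+B[2]
E
python3 - <<'E'
from h import *
goal([*bw(.110,.001),.06],PHI)
E
```

```text
turn [ 0.0001 -0.0001  0.0053] shift [-0.0016  0.1243  0.19  ]
```

>>> step_arm(commands=[0, 0, 0.005, -0.0016, 0.04, 0, 100, 0, 0, 0.005, -0.0016, 0.08, 0, 100, 0, 0, 0.005, -0.0016, 0.11, 0.01, 100, 0, 0, 0.005, -0.0016, 0.124, 0.04, 100, 0, 0, 0.005, -0.0016, 0.124, 0.08, 100, 0, 0, 0.005, -0.0016, 0.124, 0.12, 100, 0, 0, 0.005, -0.0016, 0.124, 0.15, 100, 0, 0, 0.005, -0.0016, 0.124, 0.175, 100, 0, 0, 0.005, -0.0016, 0.124, 0.19, 100, 0, 0, 0.005, -0.0016, 0.124, 0.19, 100, 0, 0, 0.005, -0.0016, 0.124, 0.19, 100, 0, 0, 0.005, -0.0016, 0.124, 0.19, 100])

```text
time: 4.35
tool_pos: [0.6149, 0.105, 0.0619]
tool_rot: [0.747, 0.665, 0.001, 0.001]
wrist_force: [-0.5, -0.0, 0.5]
width: 0.0854
```

Run:
```python
from h import *
s=status.state();print(s["tool_pos"],wb(s["tool_pos"]),s["wrist_force"])
im,d=eyes.get_image("wrist");cv2.imwrite("pics/w2.png",im[:,:,::-1])
im,d=eyes.get_image("scene");cv2.imwrite("pics/s2.png",cv2.resize(im[130:330,250:450],None,fx=3,fy=3)[:,:,::-1])
```

```text
[0.6148752  0.10499866 0.06188925] [0.11109798 0.00113103] [-0.49081192 -0.01890578  0.50013207]
```

View pics/w2.png

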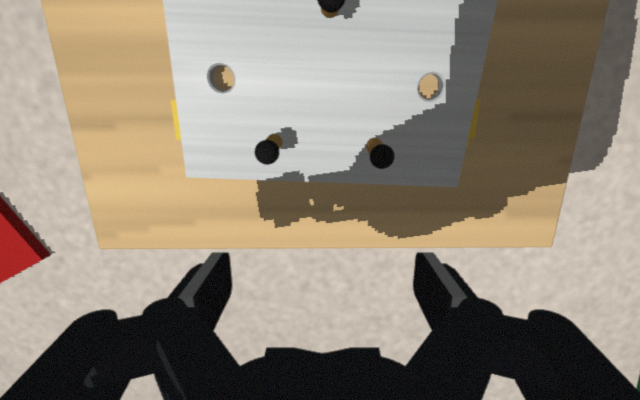

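View pics/s2.png

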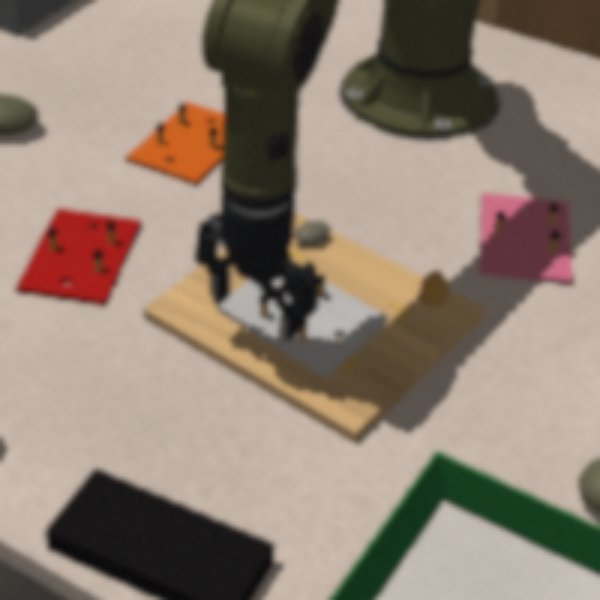

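The picture shows the open fingertips at (228,253) and (415,253), clear of the far plate edge (row about 183). The tips stand about 13 mm behind the TCP. I'll lower carefully until they touch the board.

>>> step_arm(commands=[0, 0, 0, 0, 0, 0.02, 100, 0, 0, 0, 0, 0.035, 100, 0, 0, 0, 0, 0.045, 100, 0, 0, 0, 0, 0.049, 100, 0, 0, 0, 0, 0.05, 100, 0, 0, 0, 0, 0.05, 100, 0, 0, 0, 0, 0.05, 100])

```text
schema error: expected a multiple of 7 numbers
```

>>> step_arm(commands=[0, 0, 0, 0, 0, 0.001, 100, 0, 0, 0, 0, 0.002, 100, 0, 0, 0, 0, 0.003, 100, 0, 0, 0, 0, 0.003, 100])

```text
schema error: expected a multiple of 7 numbers
```

>>> step_arm(commands=[0, 0, 0, 0, 0, 0.02, 100, 0, 0, 0, 0, 0, 0.035, 100, 0, 0, 0, 0, 0, 0.045, 100, 0, 0, 0, 0, 0, 0.049, 100, 0, 0, 0, 0, 0, 0.049, 100, 0, 0, 0, 0, 0, 0.049, 100, 0, 0, 0, 0, 0, 0.049, 100])

```text
time: 5.15
tool_pos: [0.6141, 0.1048, 0.0118]
tool_rot: [0.747, 0.665, 0.001, 0.0]
wrist_force: [0.7, -0.3, -0.1]
width: 0.0858
```

>>> step_arm(commands=[0, 0, 0, 0, 0, 0.001, 100, 0, 0, 0, 0, 0, 0.002, 100, 0, 0, 0, 0, 0, 0.002, 100])

```text
time: 5.45
tool_pos: [0.6135, 0.1048, 0.0091]
tool_rot: [0.747, 0.665, 0.0, -0.0]
wrist_force: [-0.4, -0.4, -0.0]
width: 0.0857
```

>>> step_arm(commands=[0, 0, 0, 0, 0, 0.001, 100, 0, 0, 0, 0, 0, 0.002, 100, 0, 0, 0, 0, 0, 0.002, 100])

```text
time: 5.75
tool_pos: [0.6134, 0.1048, 0.0068]
tool_rot: [0.747, 0.665, -0.0, -0.0]
wrist_force: [0.7, -0.2, 0.6]
width: 0.0852
```

>>> step_arm(commands=[0, 0, 0, 0, 0, 0.001, 100, 0, 0, 0, 0, 0, 0.001, 100])

```text
time: 5.95
tool_pos: [0.6134, 0.1047, 0.0059]
tool_rot: [0.747, 0.665, -0.0, -0.0]
wrist_force: [0.2, 0.6, 0.3]
width: 0.0857
```

>>> step_arm(commands=[0, 0, 0, 0, 0, 0.001, 100, 0, 0, 0, 0, 0, 0.001, 100])

```text
time: 6.15
tool_pos: [0.6136, 0.1047, 0.005]
tool_rot: [0.747, 0.665, 0.0, 0.0]
wrist_force: [-0.8, -0.2, 0.2]
width: 0.0858
```

>>> step_arm(commands=[0, 0, 0, 0, 0, -0.0015, 100, 0, 0, 0, 0, -0.004, -0.0015, 100, 0, 0, 0, 0, -0.008, -0.0015, 100, 0, 0, 0, 0, -0.012, -0.0015, 100, 0, 0, 0, 0, -0.014, -0.0015, 100, 0, 0, 0, 0, -0.016, -0.0015, 100, 0, 0, 0, 0, -0.018, -0.0015, 100, 0, 0, 0, 0, -0.02, -0.0015, 100, 0, 0, 0, 0, -0.022, -0.0015, 100, 0, 0, 0, 0, -0.024, -0.0015, 100, 0, 0, 0, 0, -0.026, -0.0015, 100, 0, 0, 0, 0, -0.028, -0.0015, 100])

```text
time: 7.35
tool_pos: [0.586, 0.1077, 0.0068]
tool_rot: [0.747, 0.665, 0.0, 0.0]
wrist_force: [2.4, -0.8, -1.1]
width: 0.0852
```

Run:
```python
from h import *
s=status.state();print(s["tool_pos"],wb(s["tool_pos"]),s["wrist_force"])
im,d=eyes.get_image("wrist");cv2.imwrite("pics/w3.png",im[:,:,::-1])
```

```text
[0.58601747 0.10769811 0.00676906] [0.08212216 0.00045496] [ 2.40157908 -0.77919718 -1.05236749]
```

View pics/w3.png

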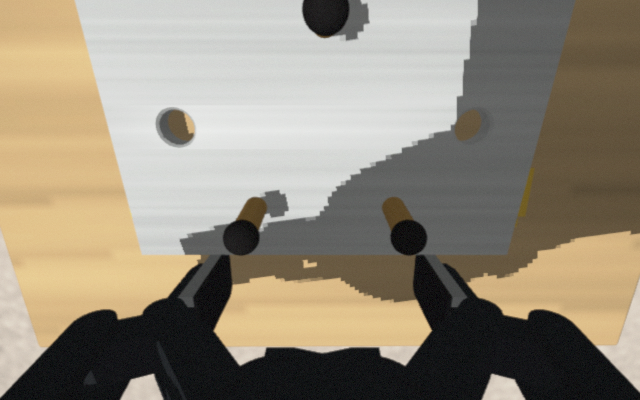

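Run:
```python
from h import *
c=cam("wrist")
for n,u,v,z in [("edgeL far",142,255,.026),("edgeR far",510,255,.026),("edgeR tipmid",541,130,.031),("edgeL mid",108,126,.031),("strip top R",533,170,.018),("strip bot R",522,214,.018),("strip bot R in",519,214,.018),("holeL?R",468,125,.032),("holeR",176,127,.032),("boardR corner",617,345,.018),("boardL corner",40,345,.018)]:
    print(n,wb(ray(c,u,v,z)).round(4))
for p in [(0,.055),(0,-.055)]:
    print("pin foot/tip",proj(c,[*bw(*p),.018]).round(),proj(c,[*bw(*p),.0255]).round())
for y in (.0835,.0875,-.0835,-.0875):
    print("strip",y,proj(c,[*bw(.062,y),.018]).round(),proj(c,[*bw(.036,y),.018]).round())
im=cv2.imread("pics/w3.png")
cv2.imwrite("pics/w3c.png",np.hstack([cv2.resize(im[80:290,80:220],None,fx=2.8,fy=2.8),cv2.resize(im[80:290,430:570],None,fx=2.8,fy=2.8)]))
```

```text
edgeL far [ 0.0712 -0.0797]
edgeR far [0.0713 0.0813]
edgeR tipmid [0.0174 0.0806]
edgeL mid [ 0.0158 -0.0802]
strip top R [0.0351 0.0895]
strip bot R [0.0551 0.0885]
strip bot R in [0.0551 0.0872]
holeL?R [0.0155 0.0527]
holeR [ 0.0161 -0.0546]
boardR corner [0.1265 0.1504]
boardL corner [ 0.1263 -0.1458]
pin foot/tip [463.  83.] [472.  81.]
pin foot/tip [185.  83.] [177.  82.]
strip 0.0835 [508. 228.] [519. 172.]
strip 0.0875 [517. 228.] [528. 172.]
strip -0.0835 [140. 228.] [130. 172.]
strip -0.0875 [131. 228.] [120. 172.]
```

View pics/w3c.png

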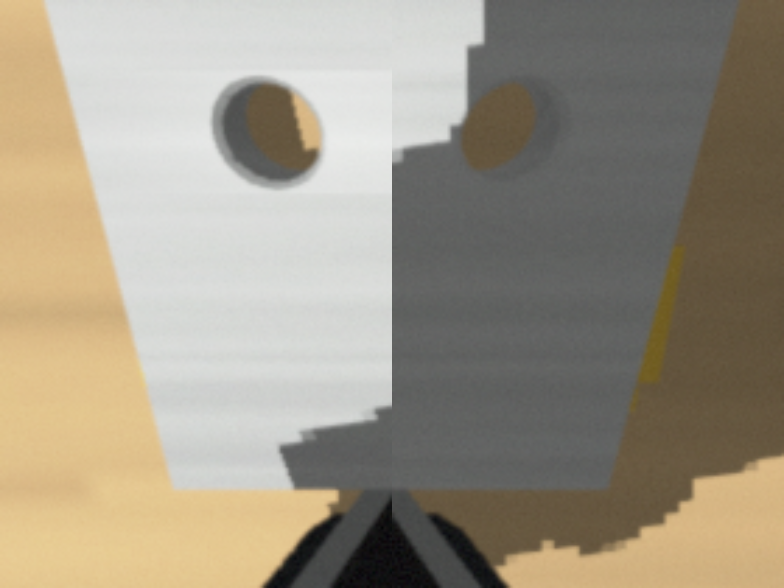

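Both fingertips rest on the far edge and the plate is now square to the board. Compared with the board edges and the yellow strip at (526,190), the plate looks about 2 mm towards -y. I'll keep pushing most of the way, then look again.

>>> step_arm(commands=[0, 0, 0, 0, -0.002, 0, 100, 0, 0, 0, 0, -0.004, 0, 100, 0, 0, 0, 0, -0.006, 0, 100, 0, 0, 0, 0, -0.008, 0, 100, 0, 0, 0, 0, -0.01, 0, 100, 0, 0, 0, 0, -0.011, 0, 100, 0, 0, 0, 0, -0.011, 0, 100])

```text
time: 8.1
tool_pos: [0.5745, 0.1094, 0.0066]
tool_rot: [0.747, 0.665, -0.0, -0.0]
wrist_force: [2.5, 0.0, 1.9]
width: 0.0854
```

Run:
```python
from h import *
s=status.state();print(s["tool_pos"],wb(s["tool_pos"]),s["wrist_force"])
im,d=eyes.get_image("wrist");cv2.imwrite("pics/w4.png",im[:,:,::-1])
```

```text
[0.57451735 0.10940699 0.00663084] [0.07050132 0.00081435] [2.4645289  0.01251176 1.85305588]
```

View pics/w4.png

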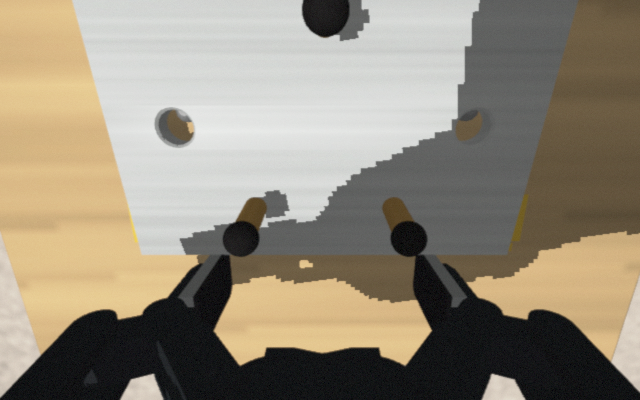

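Run:
```python
from h import *
im=cv2.imread("pics/w4.png")
a=cv2.resize(im[100:160,145:210],None,fx=6,fy=6,interpolation=cv2.INTER_CUBIC);b=cv2.resize(im[100:160,440:505],None,fx=6,fy=6,interpolation=cv2.INTER_CUBIC)
cv2.imwrite("pics/w4c.png",np.hstack([a,np.clip(b*1.6,0,255).astype(np.uint8)]))
```

```text
(no output)
```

View pics/w4c.png

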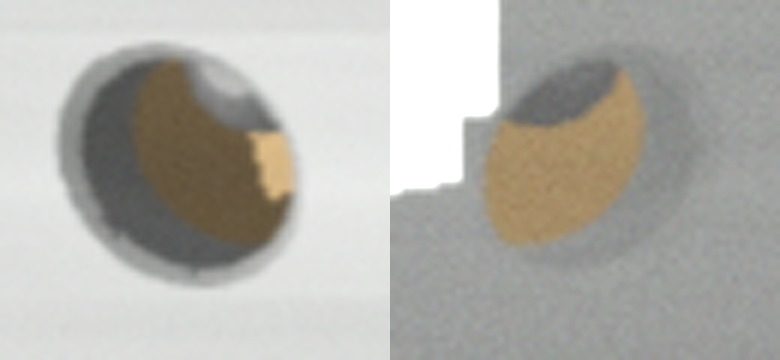

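The pins now show at the near side of both holes (near (184,112) and (468,115)). Sideways they are within about 1 mm. I'll creep on.

>>> step_arm(commands=[0, 0, 0, 0, -0.001, 0, 100, 0, 0, 0, 0, -0.002, 0, 100, 0, 0, 0, 0, -0.003, 0, 100, 0, 0, 0, 0, -0.004, 0, 100, 0, 0, 0, 0, -0.004, 0, 100])

```text
time: 8.65
tool_pos: [0.5699, 0.1098, 0.0061]
tool_rot: [0.747, 0.665, -0.001, -0.0]
wrist_force: [0.3, 0.0, 0.3]
width: 0.0856
```

```bash
cat > look.py <<'E'
from h import *
import sys
s=status.state();print(s["tool_pos"],wb(s["tool_pos"]),s["wrist_force"],s["time"])
im,d=eyes.get_image("wrist");im=im[:,:,::-1]
a=cv2.resize(im[100:160,145:210],None,fx=5,fy=5,interpolation=cv2.INTER_CUBIC);b=cv2.resize(im[100:160,440:505],None,fx=5,fy=5,interpolation=cv2.INTER_CUBIC)
x=np.hstack([a,np.clip(b*1.6,0,255).astype(np.uint8)])
y=cv2.resize(im,(480,300)); o=np.zeros((600,650,3),np.uint8); o[:300]=x; o[300:,:480]=y
cv2.imwrite(f"pics/{sys.argv[1]}.png",o)
E
python3 look.py w5
```

```text
[0.56992019 0.10979362 0.00609281] [0.06589039 0.00066355] [0.29143297 0.04655893 0.25123436] 8.65
```

View pics/w5.png

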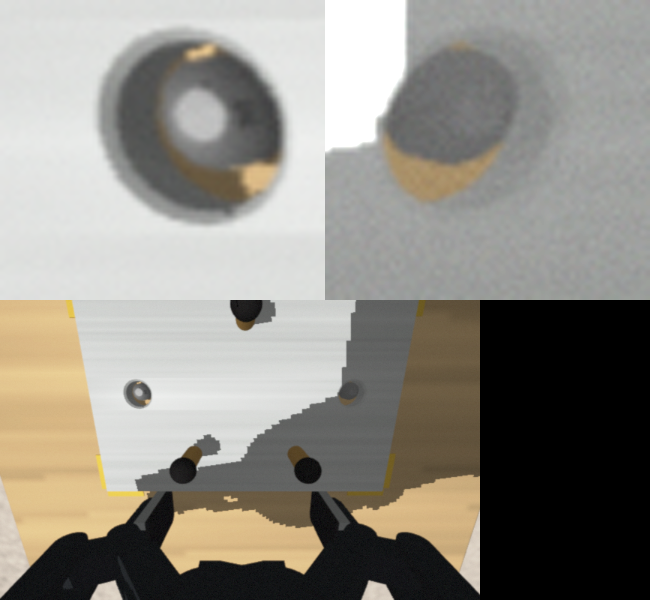

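The force has gone to zero and both pins show inside their holes, so it seems to have dropped. I'll back off along +x, rise, and check from above.

>>> step_arm(commands=[0, 0, 0, 0, 0.005, 0, 100, 0, 0, 0, 0, 0.015, 0, 100, 0, 0, 0, 0, 0.03, -0.005, 100, 0, 0, 0, 0, 0.04, -0.03, 100, 0, 0, 0, 0, 0.04, -0.07, 100, 0, 0, 0, 0, 0.02, -0.11, 100, 0, 0, 0, 0, -0.02, -0.15, 100, 0, 0, 0, 0, -0.06, -0.19, 100, 0, 0, 0, 0, -0.08, -0.21, 100, 0, 0, 0, 0, -0.08, -0.21, 100, 0, 0, 0, 0, -0.08, -0.21, 100, 0, 0, 0, 0, -0.08, -0.21, 100])

```text
time: 9.9
tool_pos: [0.4918, 0.1186, 0.2157]
tool_rot: [0.747, 0.664, -0.001, 0.0]
wrist_force: [-0.1, 0.1, -0.2]
width: 0.0851
```

Run:
```python
from h import *
s=status.state();print(s["tool_pos"],s["wrist_force"])
im,d=eyes.get_image("wrist");c=cam("wrist");cv2.imwrite("pics/w6.png",im[:,:,::-1])
np.savez("pics/w6.npz",im=im,d=d)
(p,e),q=measure(im,c,flat=True,guess=(.505,.12,-.117)); print("plate flat",p,wb(p),p[2]-B[2],e,q.min(0),q.max(0))
# depth plane of plate and board
f,cx,cy,T=c
def world(u,v):
    z=d[v,u]; return T[:3,:3]@np.array([(u-cx)/f*z,-(v-cy)/f*z,-z])+T[:3,3]
for n,pts in [("plate",[(x,y) for x in (-.05,0,.05) for y in (-.07,.02,.07)]),("board",[(-.1,0),(.0,-.11),(.0,.11),(.08,-.1),(.08,.1),(.08,0)])]:
    for x,y in pts:
        u,v=proj(c,[*bw(x,y),.026 if n=="plate" else .018]).round().astype(int)
        w=np.median([world(u+i,v+j)[2] for i in (-2,-1,0,1,2) for j in (-2,-1,0,1,2)]); print(n,x,y,round(w*1000,1))
hsv=seg(im)
mb=((hsv[...,0]>10)&(hsv[...,0]<30)&(hsv[...,1]>=70)).astype(np.uint8)
n,l,st,_=cv2.connectedComponentsWithStats(mb); k=1+np.argmax(st[1:,4]); q=quad(l==k); print(st[k])
u,v=q.T; far=proj(c,[*bw(.13,0),.018]); 
keep=(v<far[1]-25)|((u>250)&(u<400)); 
b,e=fitrect(c,q[keep],.260,.300,lambda lx:.018,x0=B); print("base",b,e)
D=p[:2]-b[:2];a=b[2];print("rel",D@[np.cos(a),np.sin(a)],D@[-np.sin(a),np.cos(a)],p[2]-a)
x,y=proj(c,[*bw(0,0),.026]).astype(int)
cv2.imwrite("pics/w6c.png",cv2.resize(im[y-70:y+70,x-95:x+95],None,fx=4,fy=4,interpolation=cv2.INTER_CUBIC)[:,:,::-1])
```

```text
[0.49176759 0.11857884 0.21570556] [-0.13732704  0.116026   -0.17686422]
plate flat [ 0.50407195  0.11748545 -0.1304863 ] [-0.00040556  0.00064263] -0.013886298665912358 4.149720685557942 [249 135] [398 232]
plate -0.05 -0.07 26.1
plate -0.05 0.02 25.4
plate -0.05 0.07 25.5
plate 0 -0.07 25.6
plate 0 0.02 25.4
plate 0 0.07 25.4
plate 0.05 -0.07 25.6
plate 0.05 0.02 25.2
plate 0.05 0.07 24.9
board -0.1 0 17.6
board 0.0 -0.11 17.6
board 0.0 0.11 17.0
board 0.08 -0.1 17.3
board 0.08 0.1 17.0
board 0.08 0 17.2
[  177    58   295   227 42969]
base [ 0.50366217  0.11773676 -0.11227711] 2.764954690670329
rel 0.0004353640560718013 -0.00020381757562351564 -0.01820919158624032
```

View pics/w6c.png

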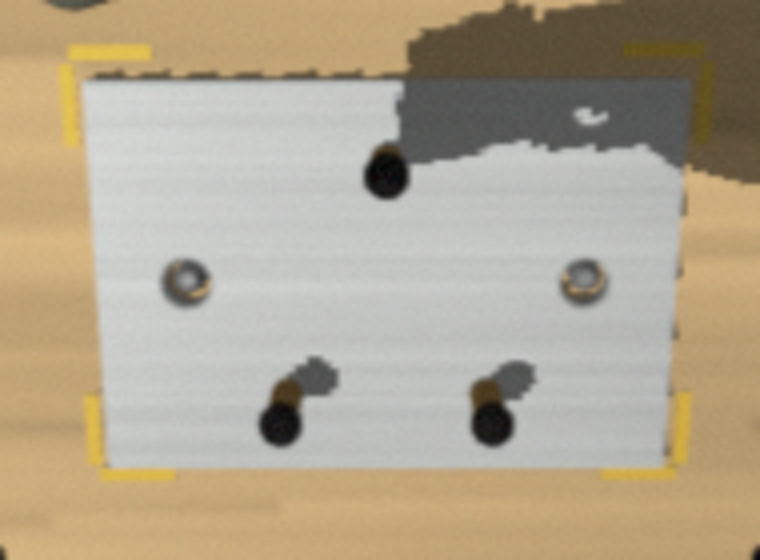

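View pics/w6.png

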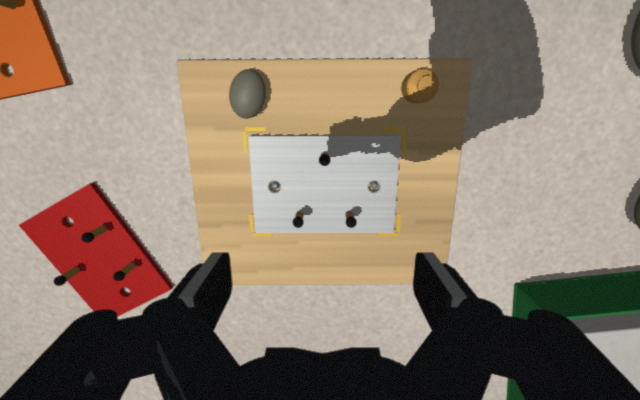

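Run:
```python
from plant import workorder
print(workorder.finish_job())
```

```text
the job is handed in; nothing more can be done
None
```

The plate is home: both holes are over the pins, it lies flat on the base, and the job is handed in. I pushed its far edge about 27 mm towards the robot with two open fingertips, with the measured wrist force around 3 N or less. That also squared it up. When the force fell to zero I backed off and lifted clear.

**Last checks, from the wrist camera:**
- **Seating:** a pin shows inside each hole, and the plate sits within all four yellow corner marks.
- **Height:** the plate's top reads about 8 mm above the board at all nine points checked, which matches its 8 mm thickness.
- **Position:** the outline fit put it within 0.5 mm of centre.
- **Bystanders:** the arm kept clear of them. The pebble and weight look unmoved in the last wrist picture; I did not re-check the stones, lens or brush.
- **Robot:** about 0.2 m above the plate and touching nothing, at about 10 s of the 72 s.

**Poor or disagreeing readings:**
- In the final picture, arm shadow spoiled the yaw fit, which read −0.014 to −0.018 rad with a large residual. I relied on the heights, pins and corner marks instead.
- During the push, the board's position differed by 2–3 mm between camera views. I judged sideways alignment by the pins seen through the holes.

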